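# Drop a spent battery through the spring flap of the collection box

## Robot

A 6-joint arm with a two-finger parallel gripper is mounted at the origin on the work surface. World frame = base frame: x ahead of the robot, y to its left, z up, the work surface at z = 0. Lengths are in m, angles in rad, forces in N, time in s.
With the tool pointing down it reaches from about 0.275 to 1 m from the base axis. Payload 8.4 kg.
Tool frame: the origin (TCP) lies midway between the tips of the shut fingers; the grasp point (between the pads) lies 19 mm behind it (ctrl.tcp_to_grasp is the distance from the TCP to the grasp point, in m); z points along the fingers, y is the direction in which the jaws open and shut (so a half turn about z gives the same grasp; the last joint's range is limited). The gripper opens to 85 mm and grips with 20 to 120 N. Pads are 22 mm wide; open, the fingers measure 114 mm over their backs; the gripper's body (76 mm by 85 mm) begins 54 mm behind the grasp point. The pads swing forward as they close: fully open they stand 13 mm farther back than shut.
Start: joints at [1.241, 0.353, 1.633, -0, 1.155, -0.002], TCP at [0.201, 0.592, 0.208] pointing down, gripper open.
Joint ranges: [-2.63, 2.63], [-0.92, 2.1], [0.06, 2.66], [-1.3, 4.44], [0, 2.69], [-3.02, 3.02]. Speed limits (rad/s): [2.22, 2.22, 2.79, 3.14, 3.14, 3.14].

## Interface

Orientations are given as a unit quaternion [w, x, y, z].
In Python, from workcell import ctrl gives the robot as it stands. The module is installed in compiled form; this text tells all that it offers.
- The arm moves only by the shell command python3 -m jog 'ROWS'. ROWS is JSON, a list of rows, each a list of 7 numbers: the shift along the world's x, y, z each as a share of 0.25 m, from -1 to 1, then the turn, a rotation vector about the world's x, y, z each as a share of 180 degrees, from -1 to 1, then the closure, from -1 (fully open) to 1 (shut). A call has 1 to 8 rows; each row is the pose to reach, as a shift and turn from the pose commanded when the call began, turning the shorter way round; what a row does not reach only later rows make up. A row lasts 1/8 s, in which the tool goes at most 62.5 mm and 10.7 degrees, less where a joint would pass 70% of its speed; a pose out of reach is approached as far as the arm can. A call with a number of a shift or a turn outside -1 to 1 is refused whole. A call with a gripper value outside its range is refused whole. The fingers move at their own pace and stop on an object; the grip force is fixed at half the most. Time passes only in rows, so rows that repeat a pose let the fingers close. It gives the time, the measured TCP pose, the force and the opening at its end, in the units of the state.
- ctrl.get_obs(): the state, without advancing time (a new reading comes with each control period).
- ctrl.grab_frame(name): name is "side" or "top" or "wrist"; returns a dict with "img" (384x512x3 uint8, blue, green, red), "camera_matrix" (3x3 intrinsics, pixels), "world_from_camera" (4x4, takes a point from camera to world coordinates). Camera axes: x right, y up, looking along -z (the intrinsics and any distortion apply to the point x, -y, -z); pixel columns grow to the right and rows downward; lengths in m; the calibration is good to about 2 mm. The wrist camera is an equidistant fisheye: a pixel r from the principal point sees the ray r / f radians off the axis. A picture is of the moment at which its call begins. There is no depth.
- ctrl.job_done(): hands the job in, once; it reports no verdict.
The state is a dict: "clock": time; "qpos": joint angles; "dq": joint speeds; "joint_efforts": joint torques, N m; "tcp_pos": TCP position; "tool_rot": TCP orientation; "contact_force": force on the tool from outside, world axes, zero at the start; "torque": the same for the moment, N m; "finger_gap": finger opening in m.
Only numpy, scipy, OpenCV 4.12 (cv2) and the standard library are available. Lean on these libraries where they do the work, as an engineer would, in place of code of your own. Each camera call takes 0.05 s, during which the arm holds its last target. There are 200 camera calls.

## Task

Put the spent 9-volt battery that lies on the sill of the battery collection box into the box without picking it up: push the spring flap well open with one finger and, while that finger holds it open, push the battery off the sill through the opening with the other finger. Keep the flap held until the battery has dropped in, then come away and let the flap spring shut. Do not pinch or lift the battery, do not shove it against the closed flap, and leave the other things on the bench where they are.

Things in the scene. Friction and masses are not known exactly. Their poses are not given: they have to be found in the camera images.
- sill_edge (a point): Middle of the inner edge of the collection box's aluminium sill, on its top face, 130 mm above the bench. x level into the mouth, y along the edge, z up. The sill is a flat shelf, x -90 to 0, y -115 to 115 mm, 4 mm thick, no lip; past the edge (x > 0) the opening under the flap leads down into the box. Mouth 222 mm wide between 4 mm cheeks that follow the shut flap's slope. Nothing stands above sill or flap.
- box_floor (a point): Middle of the floor inside the collection box, 126 mm below the sill's top; axes as at the sill edge. The box is white sheet metal (4 mm), screwed to the bench, 210 mm deep (x), 230 mm wide (y), 179 mm high, hollow, also under the sill. This point is 15 mm inwards (x) of the sill edge. Old batteries lie in it.
- flap_hinge (a point): Middle of the flap's hinge axis, which runs along y; 58 mm inwards of and 44 mm above the sill edge, same axes. Barrel 8 mm thick; right behind it the box's flat top, 49 mm above the sill, runs 62 mm back. Fingers come down in front of the barrel.
- flap (a joint): Flap angle, rad: 0 shut, stop at 1.05. Steel sheet 3 mm thick, 216 mm wide, 70 mm from hinge to lower edge. Shut, it slopes down and outwards to the sill edge, 37 degrees off level. Pushed, its lower edge swings inwards (+x) and down; at 0.92 it hangs straight down. 2 to 5 N at the lower half opens it; a spring shuts it when let go. At 0.5 or more the battery drops through freely.
- flap_lip (a point): Middle of the flap's lower edge, moves with the flap; shut, it lies about 2 mm in from the sill edge and 2 mm above it.
- battery_mid (a point): Centre of the spent battery: black and copper 9 V block, 26.5 x 47 x 17.5 mm (x, y, z), about 45 g, terminals on its +y end. It lies flat on the sill, long side roughly along the edge, its centre 28 to 48 mm before the edge and up to 50 mm either side of the middle. x and y level, z up.
- fresh_battery: Bystander: a fresh 9 V battery standing on end on the bench, 26.5 x 17.5 x 47 mm high; origin at its underside.
- smoke_alarm: Bystander: white round smoke alarm, 102 mm across, 36 mm high, on the bench; origin at the centre of its underside.
- junction_box: Bystander: round cast-metal junction box, 98 mm across (116 mm over its spouts), 47 mm high, on the bench; origin at the centre of its underside.
- parts_bin: Bystander: yellow open-fronted parts bin, 170 x 130 x 90 mm, on the bench beyond the collection box; origin at the centre of its underside.
There are look-alikes about, which are no part of the job. What is shaped like the part that bears battery_mid but green or yellow is not meant.

How it is judged:
By the outcome, as a careful person would: the job done as asked, in the order asked, and still so for the second after the job is handed in, with the robot touching nothing.
It also fails if it takes over 42 s, if anything falls off the work surface, if the arm or the gripper's body presses on something with over 40 N, if the wrist force passes 120 N, or if a joint passes its speed limit or range.

## Working session

There is one attempt and no reset: what is moved stays moved. The work goes in short steps, Python scripts to look and compute and a shell command to move; the robot and the scene stay as the last step left them, time stands still between calls to the robot, and variables do not carry over. Pictures are saved under pics/ and viewed, about 8 in all and at most 12, crops included, and the job is handed in when it is done.

```bash
mkdir -p pics; cat > h.py <<'E'
import numpy as np, cv2
from workcell import ctrl
from scipy.spatial.transform import Rotation as R
def save(n,fn):
    f=ctrl.grab_frame(n); cv2.imwrite(f'pics/{fn}.png',f['img']); np.savez(f'pics/{fn}.npz',K=f['camera_matrix'],T=f['world_from_camera']); return f
def ray(fn,u,v,fish=False):
    d=np.load(f'pics/{fn}.npz');K,T=d['K'],d['T']
    x=(u-K[0,2])/K[0,0];y=(v-K[1,2])/K[1,1]
    if fish:
        t=np.hypot(x,y);s=np.sin(t)/max(t,1e-9);c=np.array([x*s,-y*s,-np.cos(t)])
    else: c=np.array([x,-y,-1.])
    return T[:3,3],T[:3,:3]@c
def atz(fn,u,v,z,fish=False):
    o,d=ray(fn,u,v,fish);return o+d*(z-o[2])/d[2]
def tri(a,b):
    (o,d),(p,e)=a,b
    s=np.linalg.lstsq(np.c_[d,-e],p-o,rcond=None)[0];A=o+s[0]*d;B=p+s[1]*e
    return (A+B)/2,np.linalg.norm(A-B)
E
python3 - <<'E'
from h import *
fs=[save(n,n+'0')['img'] for n in('side','top')]
for n in('side','top'):
    d=np.load(f'pics/{n}0.npz');print(d['K'].round(1).tolist(),d['T'].round(3).tolist())
for k,v in ctrl.get_obs().items(): print(k,np.round(v,3))
E
```

```text
[[494.9, 0.0, 255.7], [0.0, 494.9, 190.9], [0.0, 0.0, 1.0]] [[0.996, 0.067, -0.052, 0.496], [-0.085, 0.737, -0.671, -0.693], [-0.006, 0.673, 0.74, 1.041], [0.0, 0.0, 0.0, 1.0]]
[[405.9, 0.0, 252.9], [0.0, 405.9, 192.3], [0.0, 0.0, 1.0]] [[0.028, 0.995, -0.1, 0.44], [-0.999, 0.031, 0.026, 0.138], [0.029, 0.099, 0.995, 1.265], [0.0, 0.0, 0.0, 1.0]]
clock 0.1
qpos [ 1.241  0.354  1.634  0.     1.155 -0.002]
dq [-0.    -0.001 -0.002  0.001 -0.002 -0.   ]
joint_efforts [-1.0000e-03 -6.0635e+01 -3.4282e+01 -0.0000e+00  4.0000e-03 -0.0000e+00]
tcp_pos [0.201 0.591 0.207]
tool_rot [-0.     0.163  0.987 -0.001]
contact_force [-0.553 -0.004 -0.329]
torque [-0.018  0.043  0.   ]
finger_gap 0.086
```

View pics/top0.png

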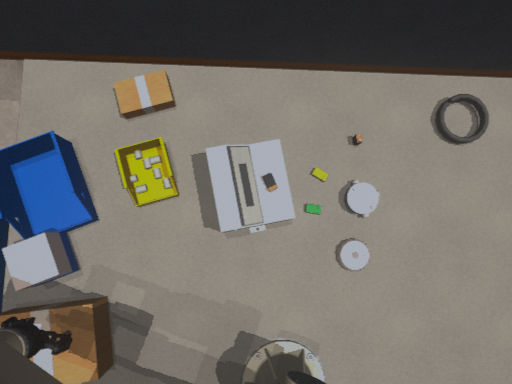

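View pics/side0.png

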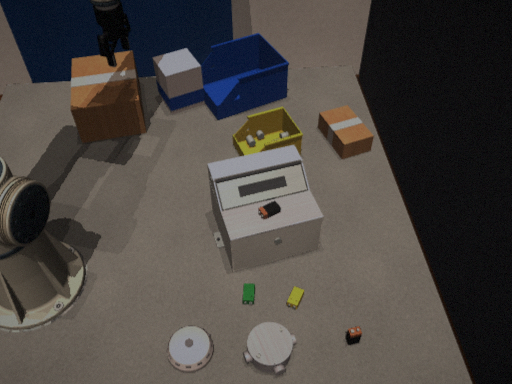

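The top view shows the box at about (250,187), flap (245,185), battery (270,182). The side view shows the battery at (270,209). The mouth's inward direction is roughly world +y. I'll enlarge both.

```bash
python3 - <<'E'
from h import *
a=cv2.imread('pics/top0.png')[132:240,198:302];b=cv2.imread('pics/side0.png')[145:270,200:325]
a=cv2.resize(a,(416,432),interpolation=cv2.INTER_CUBIC);b=cv2.resize(b,(375,375),interpolation=cv2.INTER_CUBIC)
c=np.zeros((432,800,3),np.uint8);c[:,:416]=a;c[:375,420:795]=b;cv2.imwrite('pics/c1.png',c)
E
```

```text
(no output)
```

View pics/c1.png

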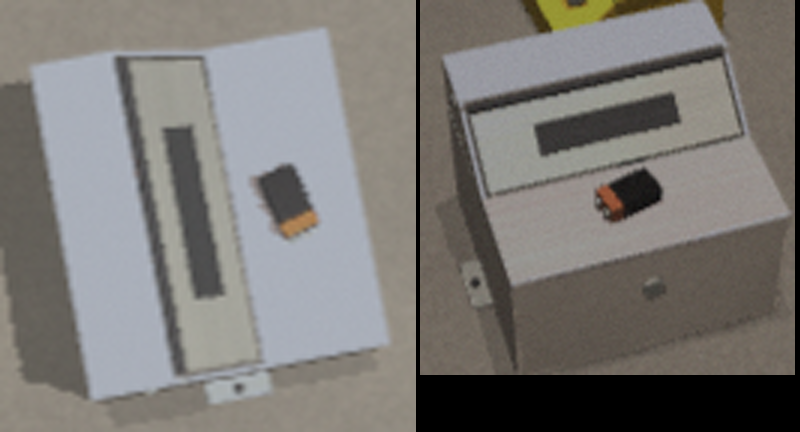

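The crop shows the sill's outer corners at top-crop (326,30) and (388,345), and the flap's lower edge from (207,57) to (262,360). The battery top is centred near (288,200), with its terminals toward the robot.

```bash
python3 - <<'E'
from h import *
t=lambda u,v,z:atz('top0',198+u/4,132+v/4,z)[:3].round(4)
s=lambda u,v,z:atz('side0',200+(u-420)/3,145+v/3,z).round(4)
print('outer',t(326,30,.13),t(388,345,.13),s(787,213,.13),s(518,283,.13))
print('inner',t(209,57,.132),t(262,360,.132),s(743,133,.132),s(490,193,.132))
print('backtop',t(32,66,.179),t(92,399,.179))
print('bat top',[t(*p,.1475) for p in((262,178),(294,164),(319,215),(288,233))])
print('bat side',[s(*p,.1475) for p in((598,188),(645,169),(662,180),(615,208))])
E
```

```text
outer [0.7084 0.0362 0.13  ] [ 0.4852 -0.0121  0.13  ] [0.7108 0.0384 0.13  ] [ 0.4948 -0.0113  0.13  ]
inner [0.6855 0.1191 0.132 ] [0.4722 0.0761 0.132 ] [0.689  0.1248 0.132 ] [0.4773 0.0786 0.132 ]
backtop [0.6651 0.2396 0.179 ] [0.4418 0.191  0.179 ]
bat top [array([0.5979, 0.0801, 0.1475]), array([0.6085, 0.0581, 0.1475]), array([0.5733, 0.0398, 0.1475]), array([0.5601, 0.0611, 0.1475])]
bat side [array([0.5627, 0.0629, 0.1475]), array([0.6019, 0.0793, 0.1475]), array([0.614 , 0.0666, 0.1475]), array([0.5741, 0.0414, 0.1475])]
```

```bash
python3 -m jog '[[0,0,0.2,0,0,0,-1],[1,-1,0.2,0,0,0.283,-1],[1,-1,0.2,0,0,0.283,-1],[1,-1,0.2,0,0,0.283,-1],[1,-1,0.2,0,0,0.283,-1],[1,-1,0.2,0,0,0.283,-1],[1,-1,0.2,0,0,0.283,-1],[1,-1,0.2,0,0,0.283,-1]]'
python3 -m jog '[[0.4,-1,0,0,0,0,-1],[0.4,-1,0,0,0,0,-1],[0.4,-1,0,0,0,0,-1],[0.4,-1,0,0,0,0,-1],[0.4,-1,0,0,0,0,-1],[0.4,-1,0,0,0,0,-1],[0.4,-1,0,0,0,0,-1]]'
cat >> h.py <<'E'
E0=np.array([.580,.099,.130]);Y=np.deg2rad(12.2)
ex=np.array([-np.sin(Y),np.cos(Y),0]);ey=np.array([-np.cos(Y),-np.sin(Y),0])
def box(p): d=np.asarray(p)-E0; return (np.array([d@ex,d@ey,d[2]])*1000).round(1)
def plan(psi,Af,Ay,tipz,sep=.1005):
    "target TCP shift/turn for psi deg, A front x, A centre y, tip z (box mm), gripper open"
    o=ctrl.get_obs();r=R.from_quat(np.roll(o['tool_rot'],-1)).as_matrix()
    c,s=np.cos(np.deg2rad(psi)),np.sin(np.deg2rad(psi))
    A=np.array([Af-7.25*c-11*s,Ay]);M=A-sep*500*np.array([c,s])
    W=E0+ex*M[0]/1e3+ey*M[1]/1e3;W[2]=.130+tipz/1e3-.013
    j=r[:,1];yaw=np.degrees(np.arctan2(j[1],j[0]));dy=(102.2+psi-yaw+90)%180-90
    print('psi',psi,'B front',(Af-sep*1000*c).round(1),'By',(Ay-sep*1000*s).round(1),'shift',((W-o['tcp_pos'])/.25).round(3),'turn',round(dy/180,3))
def state():
    o=ctrl.get_obs();r=R.from_quat(np.roll(o['tool_rot'],-1)).as_matrix()
    print('t',o['clock'],'tcp',o['tcp_pos'].round(4) if hasattr(o['tcp_pos'],'round') else o['tcp_pos'],'jaw',r[:,1].round(3),'z',r[:,2].round(3),'F',np.round(o['contact_force'],1),'gap',o['finger_gap'],'q6',o['qpos'][5])
E
python3 - <<'E'
from h import *
state();plan(20,-4,55,6);plan(20,-4,55,60)
w=save('wrist','w1');cv2.imwrite('pics/w1.png',w['img']);d=np.load('pics/w1.npz');print(d['K'],d['T'].round(3))
E
```

```text
clock: 1.1
tcp_pos: [0.4534, 0.3389, 0.2573]
tool_rot: [-0.0, -0.275, 0.961, -0.0]
contact_force: [0.0, 0.1, 0.8]
finger_gap: 0.0854
clock: 1.98
tcp_pos: [0.5506, 0.0932, 0.2574]
tool_rot: [-0.0, -0.277, 0.961, 0.0]
contact_force: [0.2, 0.8, 0.1]
finger_gap: 0.085
t 1.975 tcp [0.5506 0.0932 0.2574] jaw [-0.533  0.846  0.001] z [-0.001  0.001 -1.   ] F [0.2 0.8 0.1] gap 0.0849814683468384 q6 -1.9686539181876659
psi 20 B front -98.4 By 20.6 shift [ 0.022 -0.25  -0.537] turn -0.0
psi 20 B front -98.4 By 20.6 shift [ 0.022 -0.25  -0.321] turn -0.0
[[297.31863964   0.         253.30163996]
 [  0.         297.31863964 196.88030079]
 [  0.           0.           1.        ]] [[-0.534 -0.799 -0.276  0.48 ]
 [ 0.846 -0.504 -0.175  0.049]
 [ 0.001 -0.327  0.945  0.424]
 [ 0.     0.     0.     1.   ]]
```

```bash
python3 -m jog '[[0.022,-0.25,-0.32,0,0,0,-1],[0.022,-0.25,-0.32,0,0,0,-1],[0.022,-0.25,-0.32,0,0,0,-1],[0.022,-0.25,-0.32,0,0,0,-1]]'
python3 - <<'E'
from h import *
state()
w=save('wrist','w2')['img'];s=save('side','s2')['img']
c=np.zeros((600,800,3),np.uint8);c[:384,:512]=w;
z=cv2.resize(s[120:270,180:340],(320,300),interpolation=cv2.INTER_CUBIC);c[300:,480:]=z;cv2.imwrite('pics/c2.png',c)
E
```

```text
clock: 2.52
tcp_pos: [0.5573, 0.0306, 0.1786]
tool_rot: [0.001, -0.277, 0.961, 0.0]
contact_force: [0.4, 0.2, 0.5]
finger_gap: 0.0851
t 2.525 tcp [0.5573 0.0306 0.1786] jaw [-0.533  0.846 -0.   ] z [ 0.001  0.001 -1.   ] F [0.4 0.2 0.5] gap 0.08512707014272174 q6 -2.0812485508896326
```

View pics/c2.png

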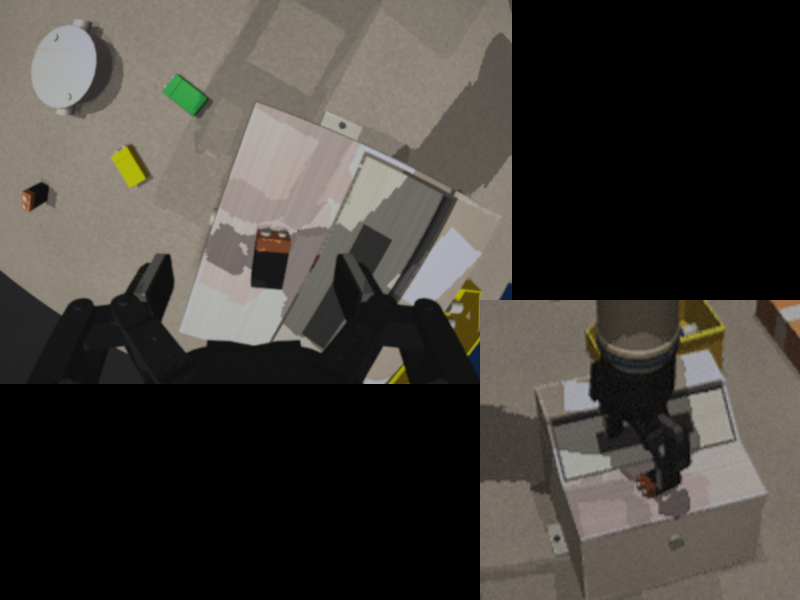

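The wrist view shows the battery's top face from about (257,232) to (284,288), the sill's outer corners at (256,102) and (180,331), and the fingertips near (165,258) and (342,258).

```bash
python3 - <<'E'
from h import *
b=lambda u,v,z:box(atz('w2',u,v,.13+z,True))
print('outer',b(256,102,0),b(180,331,0));print('inner',b(361,148,.002),b(275,340,.002))
print('bat top',[b(*p,.0175) for p in((258,231),(291,233),(284,289),(251,286))])
print('backtop',b(500,214,.049))
# projected fingertips
d=np.load('pics/w2.npz');K,T=d['K'],d['T'];o=ctrl.get_obs();r=R.from_quat(np.roll(o['tool_rot'],-1)).as_matrix()
for sg in(-1,1):
  for x in(-.011,.011):
    P=np.array(o['tcp_pos'])+r@np.array([x,sg*.0425,-.013]);c=T[:3,:3].T@(P-T[:3,3]);c=c*[1,-1,-1];t=np.arctan2(np.hypot(c[0],c[1]),c[2]);n=c[:2]/np.hypot(c[0],c[1]);print(sg,x,(K[:2,2]+K[0,0]*t*n).round(0),box(P))
E
```

```text
outer [-86.9 112.8   0. ] [ -84.8 -115.7    0. ]
inner [ -1.6 110.3   2. ] [  8.3 -90.    2. ]
bat top [array([-54. ,  27.1,  17.5]), array([-30.4,  33.8,  17.5]), array([-15.3, -15.7,  17.5]), array([-41.9, -21.7,  17.5])]
backtop [120.2 115.1  49. ]
-1 -0.011 [182. 261.] [-98.4  11.4  62.2]
-1 0.011 [178. 229.] [-105.9   32.1   62.1]
1 -0.011 [321. 261.] [-18.5  40.5  62.1]
1 0.011 [325. 229.] [-26.   61.2  62.1]
```

```bash
python3 - <<'E'
from h import *
d=np.load('pics/w2.npz');K,T=d['K'],d['T'];o=ctrl.get_obs();r=R.from_quat(np.roll(o['tool_rot'],-1)).as_matrix()
for z in(-.013,-.03,-.045):
 for x in(-.011,.011):
    P=np.array(o['tcp_pos'])+r@np.array([x,-.0425,z]);c=T[:3,:3].T@(P-T[:3,3]);c=c*[1,-1,-1];t=np.arctan2(np.hypot(c[0],c[1]),c[2]);n=c[:2]/np.hypot(c[0],c[1]);print(z,x,(K[:2,2]+K[0,0]*t*n).round(0))
w=cv2.imread('pics/w2.png');cv2.imwrite('pics/c3.png',cv2.resize(w[210:350,90:390],(800,373),interpolation=cv2.INTER_CUBIC)*1)
E
```

```text
-0.013 -0.011 [182. 261.]
-0.013 0.011 [178. 229.]
-0.03 -0.011 [176. 277.]
-0.03 0.011 [171. 242.]
-0.045 -0.011 [170. 293.]
-0.045 0.011 [164. 256.]
```

View pics/c3.png

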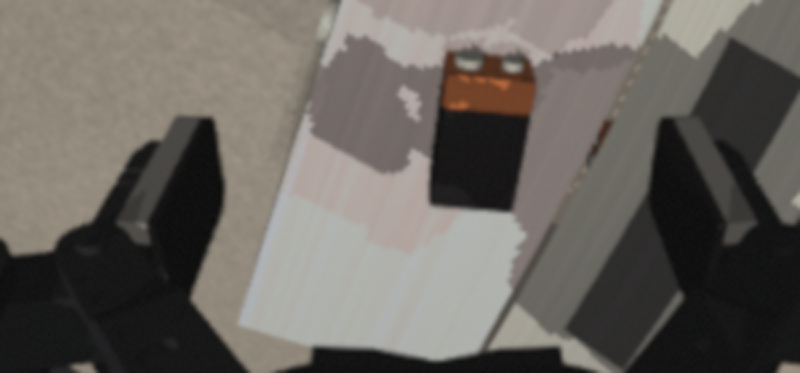

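```bash
python3 -m jog '[[0,0,-0.16,0,0,0,-1],[0,0,-0.16,0,0,0,-1],[0,0,-0.16,0,0,0,-1]]'
python3 - <<'E'
from h import *
state()
s=save('side','s3')['img'];u0,v0=215,170
z=cv2.resize(s[v0:v0+90,u0:u0+120],(720,540),interpolation=cv2.INTER_CUBIC)
d=np.load('pics/s3.npz');K,T=d['K'],d['T'];o=ctrl.get_obs();r=R.from_quat(np.roll(o['tool_rot'],-1)).as_matrix()
for zz in(-.013,-.03):
  for sg in(-1,1):
   for x in(-.011,.011):
    P=np.array(o['tcp_pos'])+r@np.array([x,sg*.0425,zz]);c=T[:3,:3].T@(P-T[:3,3]);p=K[:2,2]+K[0,0]*np.array([c[0],-c[1]])/-c[2];q=(p-[u0,v0])*6;print(zz,sg,x,q.round(0))
    cv2.circle(z,tuple(int(t) for t in q),3,(0,255,0) if zz==-.013 else (0,0,255),-1)
cv2.imwrite('pics/c4.png',z)
E
```

```text
clock: 3.0
tcp_pos: [0.5575, 0.0297, 0.139]
tool_rot: [0.001, -0.277, 0.961, -0.0]
contact_force: [0.5, -0.2, 0.7]
finger_gap: 0.0853
t 3.0 tcp [0.5575 0.0297 0.139 ] jaw [-0.533  0.846 -0.001] z [ 0.001  0.    -1.   ] F [ 0.5 -0.2  0.7] gap 0.08534368118951463 q6 -2.0821283346036026
-0.013 -1 -0.011 [352. 340.]
-0.013 -1 0.011 [306. 368.]
-0.013 1 -0.011 [218. 205.]
-0.013 1 0.011 [173. 231.]
-0.03 -1 -0.011 [353. 312.]
-0.03 -1 0.011 [306. 340.]
-0.03 1 -0.011 [217. 177.]
-0.03 1 0.011 [172. 203.]
```

View pics/c4.png

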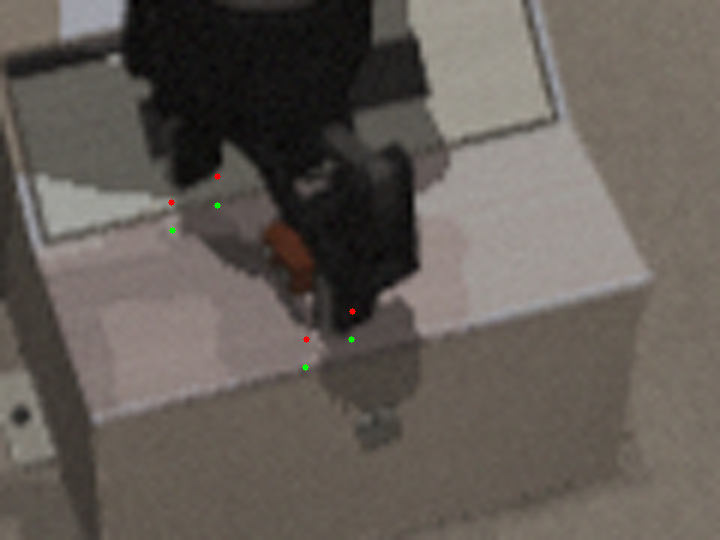

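```bash
python3 -m jog '[[0,0,-0.07,0,0,0,-1],[0,0,-0.07,0,0,0,-1],[0,0,-0.07,0,0,0,-1]]'; python3 -m jog '[[0,0,-0.012,0,0,0,-1],[0,0,-0.012,0,0,0,-1]]'; python3 -m jog '[[0,0,-0.012,0,0,0,-1],[0,0,-0.012,0,0,0,-1]]'
```

```text
clock: 3.42
tcp_pos: [0.5566, 0.0292, 0.12]
tool_rot: [-0.0, -0.277, 0.961, 0.0]
contact_force: [-0.4, -1.2, 0.3]
finger_gap: 0.0856
clock: 3.68
tcp_pos: [0.5567, 0.0292, 0.117]
tool_rot: [-0.0, -0.277, 0.961, 0.0]
contact_force: [-0.4, -0.2, 0.3]
finger_gap: 0.0853
clock: 3.92
tcp_pos: [0.5565, 0.0292, 0.1138]
tool_rot: [-0.0, -0.277, 0.961, 0.0]
contact_force: [0.0, -0.3, -0.4]
finger_gap: 0.0855
```

```bash
python3 -m jog '[[0,0,-0.016,0,0,0,-1],[0,0,-0.016,0,0,0,-1]]'; python3 -m jog '[[0,0,-0.012,0,0,0,-1],[0,0,-0.012,0,0,0,-1]]';python3 -m jog '[[0,0,-0.008,0,0,0,-1],[0,0,-0.008,0,0,0,-1]]'
python3 - <<'E'
from h import *
state()
s=save('side','s4')['img'];w=save('wrist','w4')['img'];u0,v0=215,170
z=cv2.resize(s[v0:v0+90,u0:u0+100],(400,360),interpolation=cv2.INTER_CUBIC)
c=np.zeros((360,800,3),np.uint8);c[:,:400]=z;c[:,400:]=cv2.resize(w[180:360,150:350],(400,360),interpolation=cv2.INTER_CUBIC)
cv2.imwrite('pics/c5.png',c)
E
```

```text
clock: 4.18
tcp_pos: [0.5564, 0.0292, 0.1097]
tool_rot: [-0.0, -0.277, 0.961, 0.0]
contact_force: [0.3, 0.0, 0.1]
finger_gap: 0.0853
clock: 4.42
tcp_pos: [0.5565, 0.0292, 0.1068]
tool_rot: [-0.0, -0.277, 0.961, 0.0]
contact_force: [-0.1, -0.2, -0.4]
finger_gap: 0.0853
clock: 4.68
tcp_pos: [0.5566, 0.0292, 0.1049]
tool_rot: [-0.0, -0.277, 0.961, 0.0]
contact_force: [0.3, 0.2, -0.5]
finger_gap: 0.0853
t 4.675 tcp [0.5566 0.0292 0.1049] jaw [-0.532  0.847  0.   ] z [-0. -0. -1.] F [ 0.3  0.2 -0.5] gap 0.08530693036727012 q6 -2.0823047430727457
```

View pics/c5.png

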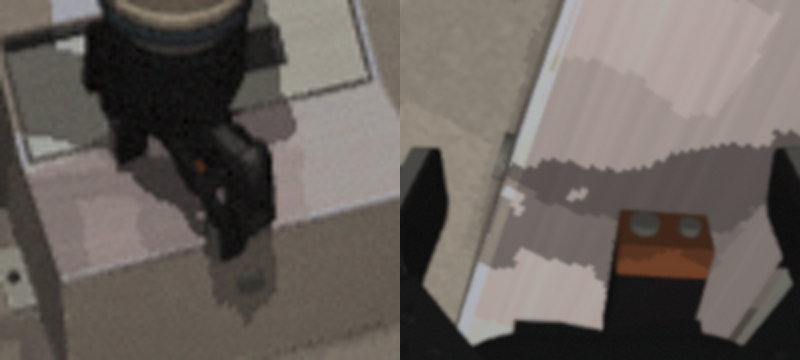

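```bash
for i in 1 2 3; do python3 -m jog '[[0,0,-0.008,0,0,0,-1],[0,0,-0.008,0,0,0,-1]]' | grep -E 'tcp|force'; done
```

```text
tcp_pos: [0.5566, 0.0292, 0.1029]
contact_force: [0.8, -0.2, -0.6]
tcp_pos: [0.5566, 0.0292, 0.1009]
contact_force: [0.3, 0.5, -0.2]
tcp_pos: [0.5566, 0.0292, 0.0989]
contact_force: [0.3, -0.1, -0.1]
```

```bash
for i in 1 2; do python3 -m jog '[[0,0,-0.008,0,0,0,-1],[0,0,-0.008,0,0,0,-1]]' | grep -E 'tcp|force'; done
```

```text
tcp_pos: [0.5566, 0.0292, 0.0969]
contact_force: [0.5, -0.3, 0.4]
tcp_pos: [0.5566, 0.0292, 0.0949]
contact_force: [-0.6, -0.2, -0.1]
```

```bash
for i in 1 2 3; do python3 -m jog '[[0,0,-0.008,0,0,0,-1],[0,0,-0.008,0,0,0,-1]]' | grep -E 'tcp|force'; done
python3 - <<'E'
from h import *
s=save('side','s5')['img'];u0,v0=215,170
cv2.imwrite('pics/c6.png',cv2.resize(s[v0:v0+90,u0:u0+100],(800,720)[:2],interpolation=cv2.INTER_CUBIC)[:600])
E
```

```text
tcp_pos: [0.5568, 0.0292, 0.0932]
contact_force: [-0.7, -0.3, 1.1]
tcp_pos: [0.557, 0.0293, 0.093]
contact_force: [-6.5, -1.2, 23.3]
tcp_pos: [0.5571, 0.0293, 0.0928]
contact_force: [-13.2, -2.8, 43.2]
```

View pics/c6.png

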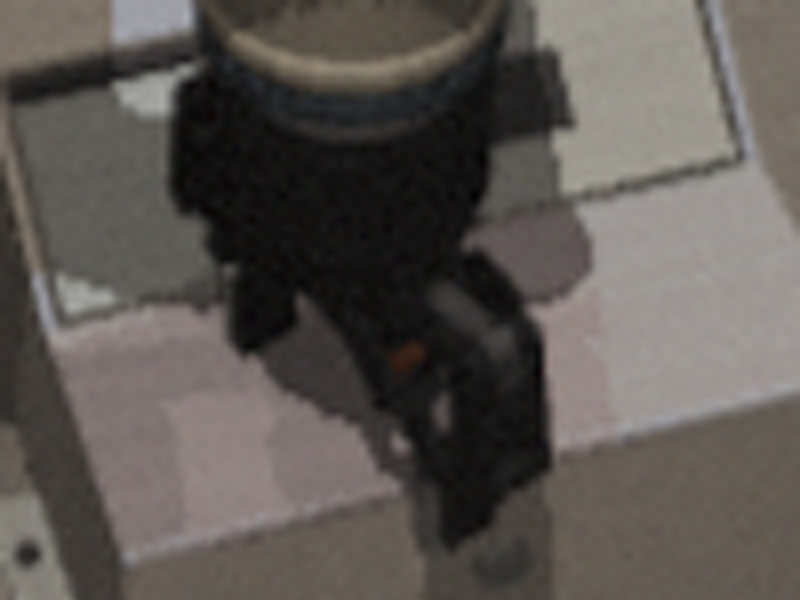

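```bash
python3 - <<'E'
from h import *
o=ctrl.get_obs();F=np.array(o['contact_force']);M=np.array(o['torque']);print(F,M,o['clock'])
# contact point candidates: r x F = M, r rel TCP ; solve min-norm line
r=np.cross(F,M)/(F@F);print('line pt rel tcp',r,'dir',F/np.linalg.norm(F))
for k in(-.0,.037,.07): 
  p=r+F/F[2]*(k-r[2]);print(k,box(np.array(o['tcp_pos'])+p))
E
python3 -m jog '[[0,0,0.034,0,0,0,-1],[0,0,0.034,0,0,0,-1],[0,0,0.034,0,0,0,-1]]'
```

```text
[-13.20898468  -3.65753696  43.36390465] [1.18253554 3.10547745 0.62863723] 6.825
line pt rel tcp [-0.06622154  0.02880796 -0.01774179] dir [-0.29044536 -0.08042364  0.95350591]
-0.0 [-21.5 101.4 -37.2]
0.037 [-22.1 113.1  -0.2]
0.07 [-22.7 123.5  32.8]
clock: 7.2
tcp_pos: [0.5564, 0.0292, 0.0971]
tool_rot: [-0.0, -0.277, 0.961, 0.0]
contact_force: [-0.4, 0.6, -0.2]
finger_gap: 0.0852
```

```bash
python3 -m jog '[[0,0,0.24,0,0,0,-1],[0,0,0.24,0,0,0,-0.2],[0,0,0.24,0,0,0,-0.2],[0,0,0.24,0,0,0,-0.2],[0,0,0.24,0,0,0,-0.2]]'
python3 -c "
from h import *
save('wrist','g1');state()"
python3 -m jog '[[0,0,0,0,0,0,0.2],[0,0,0,0,0,0,0.2],[0,0,0,0,0,0,0.2]]'
python3 -c "
from h import *
save('wrist','g2');state()
c=np.zeros((600,800,3),np.uint8)
for i,n in enumerate(('w2','g1','g2')):
  w=cv2.imread(f'pics/{n}.png')[200:350,120:390]
  c[300*(i//2):300*(i//2)+222,400*(i%2):400*(i%2)+400]=cv2.resize(w,(400,222),interpolation=cv2.INTER_CUBIC)
w=cv2.imread('pics/g2.png');c[300:,400:]=cv2.resize(w,(400,300))
cv2.imwrite('pics/c7.png',c)"
```

```text
clock: 7.82
tcp_pos: [0.556, 0.0292, 0.1565]
tool_rot: [-0.001, -0.277, 0.961, 0.0]
contact_force: [0.6, -0.6, 0.1]
finger_gap: 0.0516
t 7.875 tcp [0.5562 0.0292 0.1567] jaw [-0.532  0.847  0.001] z [-0.002 -0.    -1.   ] F [ 0.7  0.7 -1.4] gap 0.05160589679203783 q6 -2.082327066173501
clock: 8.25
tcp_pos: [0.5568, 0.0292, 0.1576]
tool_rot: [0.0, -0.277, 0.961, -0.0]
contact_force: [-0.5, -0.2, -0.7]
finger_gap: 0.0343
t 8.3 tcp [0.5567 0.0292 0.1576] jaw [-0.532  0.847 -0.   ] z [ 0. -0. -1.] F [-0.2  0.1  0.2] gap 0.033837903639946286 q6 -2.082322602467697
```

View pics/c7.png

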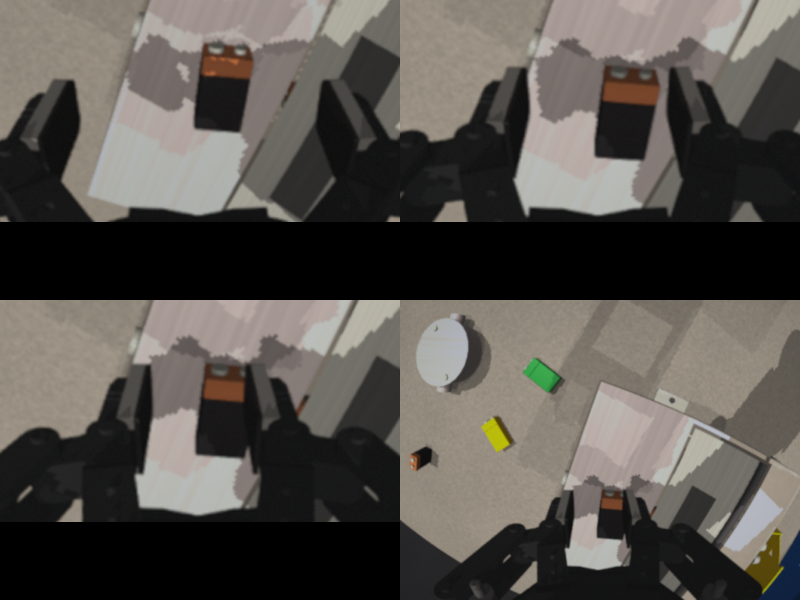

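```bash
cat >> h.py <<'E'
def plan2(psi,Af,Ay,tcpz,gap):
    o=ctrl.get_obs();r=R.from_quat(np.roll(o['tool_rot'],-1)).as_matrix();sep=gap+.0155
    c,s=np.cos(np.deg2rad(psi)),np.sin(np.deg2rad(psi))
    A=np.array([Af-7.25*c-11*s,Ay]);M=A-sep*500*np.array([c,s])
    W=E0+ex*M[0]/1e3+ey*M[1]/1e3;W[2]=tcpz
    j=r[:,1];yaw=np.degrees(np.arctan2(j[1],j[0]));dy=(102.2+psi-yaw+90)%180-90
    print('psi',psi,'Af',Af,'Bfront',round(Af-sep*1000*c,1),'By',round(Ay-sep*1000*s,1),'shift',((W-o['tcp_pos'])/.25).round(3),'turn',round(dy/180,3))
E
python3 -m jog '[[0,0,0,0,0,0,-1],[0,0,0,0,0,0,-1],[0,0,0,0,0,0,-1],[0,0,0,0,0,0,-1],[0,0,0,0,0,0,-1],[0,0,-0.23,0,0,0,-1],[0,0,-0.23,0,0,0,-1],[0,0,-0.23,0,0,0,-1]]'
python3 -c "
from h import *
state()
for a in(8,20,30,38,49): plan2(20,a,55,.100,.085)
"
```

```text
clock: 9.3
tcp_pos: [0.5572, 0.0292, 0.1011]
tool_rot: [0.0, -0.277, 0.961, -0.0]
contact_force: [0.7, -0.3, -0.2]
finger_gap: 0.0852
t 9.3 tcp [0.5572 0.0292 0.1011] jaw [-0.532  0.847 -0.   ] z [ 0. -0. -1.] F [ 0.7 -0.3 -0.2] gap 0.08523641173501942 q6 -2.0823199861006754
psi 20 Af 8 Bfront -86.4 By 20.6 shift [-0.015  0.052 -0.005] turn 0.0
psi 20 Af 20 Bfront -74.4 By 20.6 shift [-0.025  0.099 -0.005] turn 0.0
psi 20 Af 30 Bfront -64.4 By 20.6 shift [-0.033  0.138 -0.005] turn 0.0
psi 20 Af 38 Bfront -56.4 By 20.6 shift [-0.04   0.17  -0.005] turn 0.0
psi 20 Af 49 Bfront -45.4 By 20.6 shift [-0.049  0.213 -0.005] turn 0.0
```

```bash
python3 -m jog '[[-0.015,0.052,-0.005,0,0,0,-1],[-0.02,0.075,-0.005,0,0,0,-1],[-0.025,0.1,-0.005,0,0,0,-1],[-0.025,0.1,-0.005,0,0,0,-1]]' && python3 -m jog '[[-0.004,0.02,0,0,0,0,-1],[-0.008,0.04,0,0,0,0,-1],[-0.012,0.055,0,0,0,0,-1],[-0.012,0.055,0,0,0,0,-1]]'
python3 -c "
from h import *
state()
plan2(20,49,55,.100,.085)
s=save('side','s6')['img'];w=save('wrist','w6')['img']
c=np.zeros((360,800,3),np.uint8);c[:,:400]=cv2.resize(s[160:250,215:315],(400,360),interpolation=cv2.INTER_CUBIC);c[:,400:]=cv2.resize(w[100:340,150:417],(400,360),interpolation=cv2.INTER_CUBIC)
cv2.imwrite('pics/c8.png',c)"
```

```text
clock: 9.8
tcp_pos: [0.5507, 0.0548, 0.0993]
tool_rot: [0.0, -0.277, 0.961, -0.0]
contact_force: [0.4, 0.0, 1.3]
finger_gap: 0.0853
clock: 10.3
tcp_pos: [0.5474, 0.0682, 0.0988]
tool_rot: [-0.0, -0.277, 0.961, 0.0]
contact_force: [1.6, -1.2, 1.5]
finger_gap: 0.0852
t 10.3 tcp [0.5474 0.0682 0.0988] jaw [-0.533  0.846  0.   ] z [-0.  0. -1.] F [ 1.6 -1.2  1.5] gap 0.08519741953685311 q6 -2.011128966273026
psi 20 Af 49 Bfront -45.4 By 20.6 shift [-0.01   0.057  0.005] turn 0.0
```

View pics/c8.png

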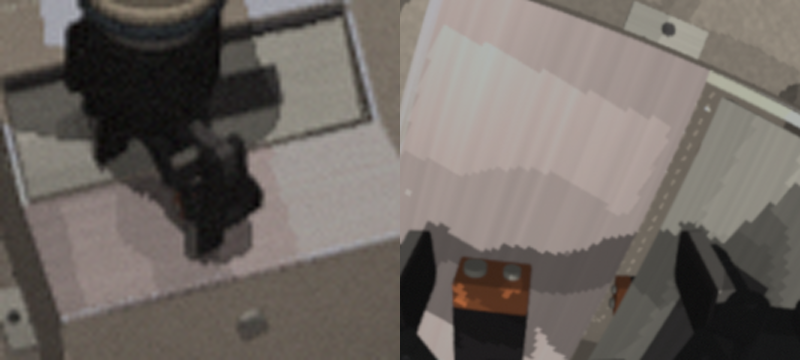

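```bash
cat >> h.py <<'E'
def projw(fn,b):
    P=E0+ex*b[0]/1e3+ey*b[1]/1e3+np.array([0,0,b[2]/1e3])
    d=np.load(f'pics/{fn}.npz');K,T=d['K'],d['T'];c=(T[:3,:3].T@(P-T[:3,3]))*[1,-1,-1]
    t=np.arctan2(np.hypot(c[0],c[1]),c[2]);return K[:2,2]+K[0,0]*t*c[:2]/np.hypot(c[0],c[1])
def lip(th,y):
    a=np.deg2rad(37)+th;return (58-70*np.cos(a),y,44-70*np.sin(a))
E
python3 -c "
from h import *
f=lambda p:((p-[150,100])*1.5+[400,0]).round(0)
print('edge',[f(projw('w6',(0,y,0))) for y in(110,80)],'outer corner',f(projw('w6',(-90,115,0))))
for th in(0,.15,.3,.45,.6): print(th,[f(projw('w6',lip(th,y))) for y in(105,80)])
print('hinge',f(projw('w6',(58,105,44))))
"
```

```text
edge [array([699.,  77.]), array([662., 160.])] outer corner [432. -37.]
0 [array([700.,  95.]), array([669., 164.])]
0.15 [array([710.,  97.]), array([681., 162.])]
0.3 [array([723., 101.]), array([695., 162.])]
0.45 [array([737., 106.]), array([710., 164.])]
0.6 [array([753., 112.]), array([727., 168.])]
hinge [896. 200.]
```

```bash
python3 -m jog '[[-0.003,0.012,0.005,0,0,0,-1],[-0.006,0.024,0.005,0,0,0,-1],[-0.006,0.024,0.005,0,0,0,-1]]' && python3 -m jog '[[-0.003,0.012,0,0,0,0,-1],[-0.006,0.024,0,0,0,0,-1],[-0.006,0.024,0,0,0,0,-1]]'
python3 -c "
from h import *
state();save('wrist','w7')
plan2(20,48,55,.100,.085)"
```

```text
clock: 10.78
tcp_pos: [0.546, 0.0741, 0.1001]
tool_rot: [0.0, -0.277, 0.961, -0.0]
contact_force: [0.4, -2.5, 0.7]
finger_gap: 0.0858
clock: 11.15
tcp_pos: [0.5444, 0.0801, 0.1]
tool_rot: [-0.0, -0.277, 0.961, -0.0]
contact_force: [0.4, -4.7, -0.4]
finger_gap: 0.0857
t 11.15 tcp [0.5444 0.0801 0.1   ] jaw [-0.532  0.846 -0.   ] z [-0. -0. -1.] F [ 0.4 -4.7 -0.4] gap 0.0857259785640548 q6 -1.988813976243828
psi 20 Af 48 Bfront -46.4 By 20.6 shift [ 0.003  0.006 -0.   ] turn 0.0
```

```bash
python3 -m jog '[[-0.002,0.012,0,0,0,0,-1],[-0.004,0.022,0,0,0,0,-1],[-0.004,0.022,0,0,0,0,-1]]'
python3 -c "
from h import *
state();plan2(20,52,55,.100,.085)
w=save('wrist','w8')['img'];s=save('side','s8')['img']
c=np.zeros((540,800,3),np.uint8);c[:,:450]=cv2.resize(w[100:340,190:390],(450,540),interpolation=cv2.INTER_CUBIC);c[:360,450:]=cv2.resize(s[160:250,215:302],(350,360),interpolation=cv2.INTER_CUBIC)
cv2.imwrite('pics/c9.png',c)
f=lambda p:((p-[190,100])*2.25).round(0)
print('edge',[f(projw('w8',(0,y,0))) for y in(110,90,70)])
for th in(.2,.4,.5,.6,.8): print(th,[f(projw('w8',lip(th,y))) for y in(105,90,70)])
"
```

```text
clock: 11.58
tcp_pos: [0.5434, 0.0853, 0.0999]
tool_rot: [-0.0, -0.277, 0.961, -0.0]
contact_force: [1.8, -5.1, -1.7]
finger_gap: 0.0853
t 11.575 tcp [0.5434 0.0853 0.0999] jaw [-0.533  0.846 -0.   ] z [-0.    -0.001 -1.   ] F [ 1.8 -5.1 -1.7] gap 0.08532667211017754 q6 -1.978715985568228
psi 20 Af 52 Bfront -42.4 By 20.6 shift [0.004 0.    0.   ] turn 0.0
edge [array([282.,  85.]), array([247., 172.]), array([212., 254.])]
0.2 [array([313., 119.]), array([287., 180.]), array([253., 256.])]
0.4 [array([346., 130.]), array([322., 186.]), array([289., 258.])]
0.5 [array([364., 137.]), array([340., 191.]), array([308., 261.])]
0.6 [array([382., 144.]), array([359., 197.]), array([327., 264.])]
0.8 [array([421., 160.]), array([398., 210.]), array([366., 275.])]
```

View pics/c9.png

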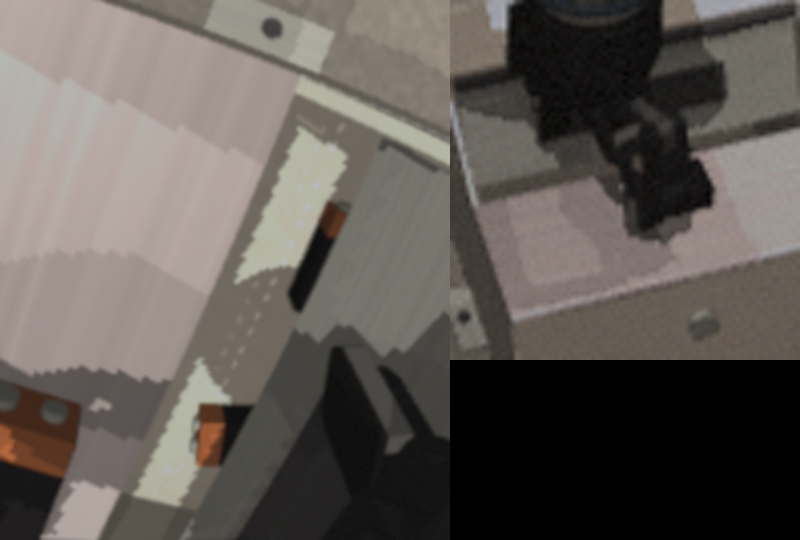

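```bash
python3 -c "
from h import *
for k in range(1,9):
  t=k/8;g=.085-.033*t;print(round(-1+(.085-g)/.0418,2),end=' ');plan2(20+20*t,52+5*min(1,2*t),55-2*t,.1+.011*min(1,1.6*t),g)
"
```

```text
-0.9 psi 22.5 Af 53.25 Bfront -35.8 By 17.9 shift [0.006 0.016 0.009] turn 0.014
-0.8 psi 25.0 Af 54.5 Bfront -29.1 By 15.5 shift [0.008 0.031 0.018] turn 0.028
-0.7 psi 27.5 Af 55.75 Bfront -22.4 By 13.6 shift [0.01  0.047 0.027] turn 0.042
-0.61 psi 30.0 Af 57 Bfront -15.7 By 12.0 shift [0.01  0.062 0.035] turn 0.056
-0.51 psi 32.5 Af 57 Bfront -10.4 By 10.8 shift [0.011 0.072 0.044] turn 0.07
-0.41 psi 35.0 Af 57 Bfront -5.1 By 10.1 shift [0.011 0.082 0.044] turn 0.083
-0.31 psi 37.5 Af 57 Bfront 0.2 By 9.6 shift [0.01  0.092 0.044] turn 0.097
-0.21 psi 40.0 Af 57 Bfront 5.3 By 9.6 shift [0.008 0.101 0.044] turn 0.111
```

```bash
python3 -m jog '[[0.006,0.016,0.009,0,0,0.014,-0.92],[0.006,0.016,0.009,0,0,0.014,-0.9],[0.008,0.031,0.018,0,0,0.028,-0.82],[0.008,0.031,0.018,0,0,0.028,-0.8]]'; python3 -m jog '[[0.002,0.016,0.009,0,0,0.014,-0.72],[0.002,0.016,0.009,0,0,0.014,-0.7],[0.002,0.031,0.017,0,0,0.028,-0.62],[0.002,0.031,0.017,0,0,0.028,-0.61]]'
python3 -c "
from h import *
state();save('wrist','w9')
for k in range(5,11):
  t=k/8;g=.085-.033*t;print(round(-1+(.085-g)/.0418,2),end=' ');plan2(20+20*t,57,55-2*t,.111,g)
"
```

```text
clock: 12.18
tcp_pos: [0.5452, 0.093, 0.1046]
tool_rot: [-0.0, -0.32, 0.948, -0.0]
contact_force: [-0.4, -5.6, 1.6]
finger_gap: 0.0768
clock: 12.68
tcp_pos: [0.5458, 0.1006, 0.1088]
tool_rot: [-0.0, -0.361, 0.933, -0.0]
contact_force: [0.3, -7.0, 0.1]
finger_gap: 0.0686
t 12.675 tcp [0.5458 0.1006 0.1088] jaw [-0.673  0.739 -0.   ] z [-0.    -0.001 -1.   ] F [ 0.3 -7.   0.1] gap 0.06856979655740235 q6 -2.1286261215611857
-0.51 psi 32.5 Af 57 Bfront -10.4 By 10.8 shift [0.001 0.011 0.009] turn 0.013
-0.41 psi 35.0 Af 57 Bfront -5.1 By 10.1 shift [0.001 0.021 0.009] turn 0.027
-0.31 psi 37.5 Af 57 Bfront 0.2 By 9.6 shift [-0.     0.031  0.009] turn 0.041
-0.21 psi 40.0 Af 57 Bfront 5.3 By 9.6 shift [-0.001  0.04   0.009] turn 0.055
-0.11 psi 42.5 Af 57 Bfront 10.3 By 9.9 shift [-0.004  0.049  0.009] turn 0.069
-0.01 psi 45.0 Af 57 Bfront 15.1 By 10.6 shift [-0.006  0.058  0.009] turn 0.083
```

```bash
python3 -m jog '[[0.001,0.011,0.009,0,0,0.013,-0.53],[0.001,0.011,0.009,0,0,0.013,-0.51],[0.001,0.021,0.009,0,0,0.027,-0.43],[0.001,0.021,0.009,0,0,0.027,-0.41]]'; python3 -c "
from h import *
save('wrist','w10')"
python3 -m jog '[[-0.001,0.01,0,0,0,0.014,-0.33],[-0.001,0.01,0,0,0,0.014,-0.31],[-0.002,0.019,0,0,0,0.028,-0.23],[-0.002,0.019,0,0,0,0.028,-0.21]]'
python3 -c "
from h import *
w=save('wrist','w11')['img'];save('side','s11');save('top','t11')
for n in('w8','w9','w10','w11'):
  i=cv2.imread(f'pics/{n}.png')[230:345,170:340];h=cv2.cvtColor(i,cv2.COLOR_BGR2HSV)
  m=cv2.inRange(h,(3,120,50),(18,255,255));k,l,s,c=cv2.connectedComponentsWithStats(m)
  print(n,[(s[j][4],(c[j]+[170,230]).round(0).tolist()) for j in range(1,k) if s[j][4]>15])
print([projw('w11',(x,y,z)).round(0) for x,y,z in((0,0,0),(0,40,0),(-30,30,9),(8,30,9))])
"
```

```text
clock: 13.22
tcp_pos: [0.5463, 0.106, 0.1114]
tool_rot: [-0.0, -0.4, 0.917, -0.0]
contact_force: [0.4, -5.6, 3.0]
finger_gap: 0.0603
clock: 13.78
tcp_pos: [0.5464, 0.111, 0.1117]
tool_rot: [0.001, -0.44, 0.898, -0.0]
contact_force: [2.1, -4.0, 4.7]
finger_gap: 0.0515
w8 [(np.int32(1324), [198.0, 292.0]), (np.int32(284), [283.0, 293.0])]
w9 [(np.int32(1129), [209.0, 294.0]), (np.int32(289), [256.0, 283.0])]
w10 [(np.int32(284), [244.0, 278.0]), (np.int32(969), [208.0, 295.0])]
w11 [(np.int32(294), [233.0, 273.0]), (np.int32(394), [206.0, 298.0])]
[array([195., 265.]), array([238., 218.]), array([179., 204.]), array([237., 247.])]
```

```bash
python3 -m jog '[[-0.003,0.009,0,0,0,0.014,-0.13],[-0.003,0.009,0,0,0,0.014,-0.11],[-0.003,0.009,0,0,0,0.014,-0.11]]'
python3 -c "
from h import *
state();save('wrist','w12');save('side','s12')
c=np.zeros((600,800,3),np.uint8)
for i,n in enumerate(('w9','w11','w12')):
  w=cv2.imread(f'pics/{n}.png')[170:345,150:383];c[300*(i//2):300*(i//2)+300,400*(i%2):400*(i%2)+400]=cv2.resize(w,(400,300),interpolation=cv2.INTER_CUBIC)
s=cv2.imread('pics/s12.png');c[300:,400:]=cv2.resize(s[165:240,220:320],(400,300),interpolation=cv2.INTER_CUBIC)
cv2.imwrite('pics/c10.png',c)
"
```

```text
clock: 14.3
tcp_pos: [0.5459, 0.1134, 0.1116]
tool_rot: [0.001, -0.459, 0.889, -0.0]
contact_force: [3.5, -3.9, 3.6]
finger_gap: 0.0475
t 14.3 tcp [0.5459 0.1134 0.1116] jaw [-0.815  0.579 -0.001] z [ 0.002  0.    -1.   ] F [ 3.5 -3.9  3.6] gap 0.04745463646532546 q6 -2.321973221003828
```

View pics/c10.png

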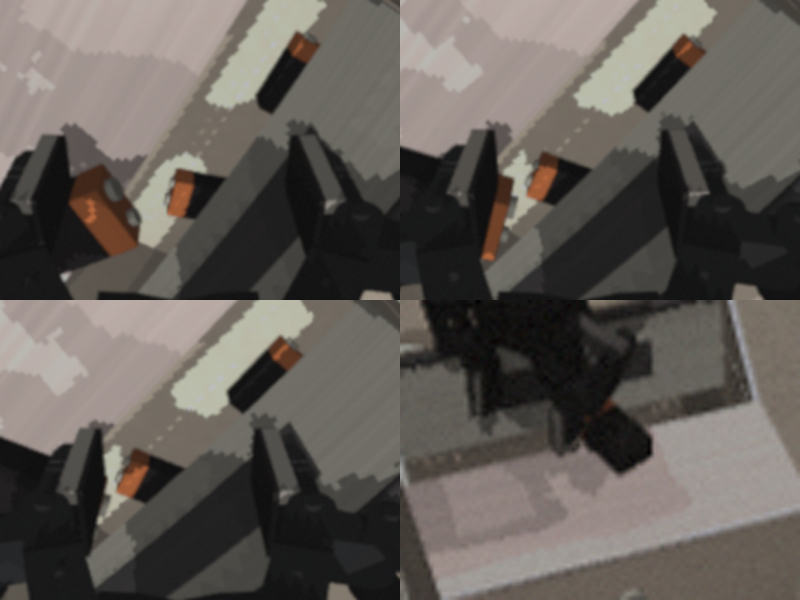

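The picture shows that the battery did not drop. It has turned so its terminal end points into the mouth, and it sits at finger B's −y flank (side px about (275,200)). The flap is still held open. Next I'll work out the battery's pose numerically.

```bash
cat >> h.py <<'E'
def projs(fn,b):
    P=E0+ex*b[0]/1e3+ey*b[1]/1e3+np.array([0,0,b[2]/1e3])
    d=np.load(f'pics/{fn}.npz');K,T=d['K'],d['T'];c=T[:3,:3].T@(P-T[:3,3]);return K[:2,2]+K[0,0]*np.array([c[0],-c[1]])/-c[2]
def asc(fn,u0,u1,v0,v1):
    i=cv2.imread(f'pics/{fn}.png')[v0:v1,u0:u1];h=cv2.cvtColor(i,cv2.COLOR_BGR2HSV)
    for r in range(v1-v0): print(v0+r,''.join('o' if (h[r,k,1]>110 and h[r,k,2]>45 and (h[r,k,0]<20)) else '#' if h[r,k,2]<45 else '+' if h[r,k,2]<75 else '-' if h[r,k,2]<120 else '.' for k in range(u1-u0)))
E
python3 -c "
from h import *
asc('s12',252,292,175,215)
q=lambda u,v,z:box(atz('side0',220+(u-400)/4,165+(v-300)/4,.13+z))
for p in((610,402),(640,415),(655,440),(585,435)): print(p,q(*p,.0175))
print((625,472),q(625,472,0.),'edge',[projs('s12',(0,y,0)).round(0) for y in(60,0,-60)])
o=ctrl.get_obs();r=R.from_quat(np.roll(o['tool_rot'],-1)).as_matrix()
for sg in(-1,1):
  for x in(-.011,.011):
    b=box(np.array(o['tcp_pos'])+r@np.array([x,sg*.0237,-.028]));print(sg,x,b,projs('s12',b).round(0))
"
```

```text
175 ##################+++++++##++++---------
176 #####################++++#####+---------
177 ##############+#######++######+---------
178 ##############################+---------
179 ################+##############---------
180 ###############++##############---------
181 ###############################---------
182 ###############################---------
183 ##############################+---------
184 #########################+++------------
185 #######################+----------------
186 ######################+-----------------
187 ######################------------------
188 #####################+------------------
189 ####################+-----------------++
190 ####++#############+o-----------------++
191 ++++++#############oo++-------+-+---+-++
192 +++++++############o###+-+-++++-----++++
193 ++++++++################++++-+----+-+-++
194 ++++++++######+##########+++-----++-+---
195 +++++++++##################+-------.....
196 +++++++++###################+--.........
197 -++++++++####################-..........
198 -++++++++#####################-.........
199 +++++++++###++##
[... 372 characters left out ...]
............
208 ......................--................
209 ........................................
210 ........................................
211 ........................................
212 ........................................
213 ........................................
214 ........................................
(610, 402) [ 11.3 -22.6  17.5]
(640, 415) [ -4.3 -36.6  17.5]
(655, 440) [-26.1 -38.6  17.5]
(585, 435) [-9.7  0.3 17.5]
(625, 472) [-30.6 -18.5   0. ] edge [array([241., 206.]), array([265., 201.]), array([288., 195.])]
-1 -0.011 [11.2  6.2  9.6] [261. 195.]
-1 0.011 [-3.7 22.5  9.6] [257. 201.]
1 -0.011 [46.1 38.2  9.6] [245. 188.]
1 0.011 [31.3 54.5  9.5] [240. 194.]
```

```bash
python3 -c "
from h import *
for p,af,ay,z,g in((38,57,54,.1116,.056),(34,56,55,.110,.065),(29,56,56,.108,.075),(25,56,57,.105,.085)): print(round(-1+(.085-g)/.0418,2),end=' ');plan2(p,af,ay,z,g)
"
```

```text
-0.31 psi 38 Af 57 Bfront 0.7 By 10.0 shift [-0.002 -0.021  0.   ] turn -0.025
-0.52 psi 34 Af 56 Bfront -10.7 By 10.0 shift [ 0.001 -0.044 -0.006] turn -0.047
-0.76 psi 29 Af 56 Bfront -23.2 By 12.1 shift [-0.001 -0.068 -0.014] turn -0.075
-1.0 psi 25 Af 56 Bfront -35.1 By 14.5 shift [-0.003 -0.091 -0.026] turn -0.097
```

```bash
python3 -m jog '[[-0.002,-0.021,0,0,0,-0.025,-0.29],[-0.002,-0.021,0,0,0,-0.025,-0.31],[0.001,-0.044,-0.006,0,0,-0.047,-0.5],[0.001,-0.044,-0.006,0,0,-0.047,-0.52],[-0.001,-0.068,-0.014,0,0,-0.075,-0.74],[-0.001,-0.068,-0.014,0,0,-0.075,-0.76],[-0.003,-0.091,-0.026,0,0,-0.097,-1],[-0.003,-0.091,-0.026,0,0,-0.097,-1]]'
python3 -c "
from h import *
state();save('side','s13');save('wrist','w13');save('top','t13')
asc('s13',225,292,178,218)
for a in(57,45,30,17): plan2(25,56,a,.105,.085)
"
```

```text
clock: 15.4
tcp_pos: [0.5445, 0.0901, 0.1046]
tool_rot: [0.0, -0.318, 0.948, -0.0]
contact_force: [1.8, -6.2, 2.2]
finger_gap: 0.0851
t 15.4 tcp [0.5445 0.0901 0.1046] jaw [-0.603  0.798 -0.   ] z [ 0. -0. -1.] F [ 1.8 -6.2  2.2] gap 0.0851323669675096 q6 -2.056703421009874
178 #########################################+++##############---------
179 ##########################################################---------
180 ####+++###################################################---------
181 ++++++++##############################++##################+--------
182 +++++++++############################++++#################+--------
183 +++++++++#+###########################+++++###############+--------
184 +++++++++++############################+++++#############+---------
185 +++++++++++#############################++++++########++-----------
186 -++++++++#+##############################++++++####++++------------
187 -------++++################################+++++###+++-------------
188 --------+++#################################+++####++--------------
189 ----------+##################
[... 1631 characters left out ...]
...............................+++#####+--------...............
213 ...................................-+++###+--------................
214 ...................................-+++++++-------.................
215 ...................................-+++++++------..................
216 ...................................--++-++-----....................
217 .....................................--.--.........................
psi 25 Af 56 Bfront -35.1 By 14.5 shift [0.003 0.002 0.002] turn 0.0
psi 25 Af 56 Bfront -35.1 By 2.5 shift [0.05  0.012 0.002] turn 0.0
psi 25 Af 56 Bfront -35.1 By -12.5 shift [0.108 0.025 0.002] turn 0.0
psi 25 Af 56 Bfront -35.1 By -25.5 shift [0.159 0.036 0.002] turn 0.0
```

```bash
python3 -m jog '[[0.025,-0.002,0.002,0,0,0,-1],[0.05,0.004,0.002,0,0,0,-1],[0.08,0.01,0.002,0,0,0,-1],[0.11,0.017,0.002,0,0,0,-1],[0.14,0.024,0.002,0,0,0,-1],[0.165,0.03,0.002,0,0,0,-1],[0.165,0.03,0.002,0,0,0,-1]]'
python3 -c "
from h import *
state();save('side','s14');save('wrist','w14')
asc('s14',235,300,178,218)
asc('w14',170,330,180,345)
o=ctrl.get_obs();r=R.from_quat(np.roll(o['tool_rot'],-1)).as_matrix()
for sg in(-1,1):
  for x in(-.011,.011):
    b=box(np.array(o['tcp_pos'])+r@np.array([x,sg*.0425,-.037]));print(sg,x,b,projs('s14',b).round(0),projw('w14',b).round(0))
print('edge',[projw('w14',(0,y,0)).round(0) for y in (0,40,80)])
" | cut -c1-175
```

```text
clock: 16.42
tcp_pos: [0.5846, 0.0977, 0.1045]
tool_rot: [-0.001, -0.319, 0.948, 0.0]
contact_force: [0.5, -5.5, 1.9]
finger_gap: 0.0859
t 16.425 tcp [0.5846 0.0977 0.1045] jaw [-0.604  0.797  0.001] z [-0.002 -0.001 -1.   ] F [ 0.5 -5.5  1.9] gap 0.08593299115809155 q6 -2.0564914932955785
178 ##+++++++++++++##############################+++++++++++++++++++-
179 +++++++++++++++##############################++++++++++++++-+++--
180 +++++++++++++++#+#############################++++++++###++++++--
181 +++++++++++++++#+##############################+++++++####++++---
182 -++++++++++++++#+################################++++++###+++----
183 -------++++++###+##################################+++++###+-----
184 -------++#######+###################################++++##+------
185 ----+++#########+####################################+####+------
186 --+#############+#########################++##############+------
187 --+#############+#######################+++################------
188 --+#############+################++#####++#################------
189 --+##########################++++++
[... 28230 characters left out ...]
+++++------------..........---+++++++##############################################+++--------+
343 #######-.............................-################################+++++------.......-----+++####################################################++--------++
344 #######+-............................+######################################++++----------+++######################################################++--------++#
-1 -0.011 [-36.2 -32.2  11.6] [283. 205.] [174. 283.]
-1 0.011 [-45.5 -12.3  11.6] [276. 210.] [168. 248.]
1 -0.011 [40.8  3.7 11.6] [259. 186.] [330. 283.]
1 0.011 [31.5 23.6 11.6] [252. 190.] [336. 248.]
edge [array([259., 252.]), array([294., 188.]), array([331., 116.])]
```

```bash
python3 -c "
from h import *
b=lambda u,v,z:box(atz('w14',u,v,.13+z/1e3,True))
for p in((197,253),(197,306),(266,258),(262,310),(284,270),(280,311)): print(p,b(*p,17.5))
print('edge pts',b(233,320,0),b(305,197,0) )
"
```

```text
(197, 253) [-31.3  -4.9  17.5]
(197, 306) [-20.  -36.6  17.5]
(266, 258) [-0.1  6.9 17.5]
(262, 310) [ 12.6 -23.6  17.5]
(284, 270) [11.1  4.4 17.5]
(280, 311) [ 21.8 -20.3  17.5]
edge pts [  6.8 -52.5   0. ] [ 7.6 38.1  0. ]
```

```bash
cat >> h.py <<'E'
def plan3(A,B,z):
    A,B=np.array(A,float),np.array(B,float);d=A-B;gap=np.hypot(*d)/1e3;psi=np.degrees(np.arctan2(d[1],d[0]));M=(A+B)/2
    o=ctrl.get_obs();r=R.from_quat(np.roll(o['tool_rot'],-1)).as_matrix();j=r[:,1]
    yaw=np.degrees(np.arctan2(j[1],j[0]));dy=(102.2+psi-yaw+90)%180-90
    W=E0+ex*M[0]/1e3+ey*M[1]/1e3;W[2]=z;s=np.sin(np.deg2rad(psi));c=np.cos(np.deg2rad(psi))
    print('A',A,'B',B,'gap',gap.round(4),'psi',psi.round(1),'Afront',round(A[0]+6.5*c+11*s,1),'row',((W-o['tcp_pos'])/.25).round(3),'turn',round(dy/180,3),'clo',round(-1+(.085-gap)/.0418,2))
E
python3 -c "
from h import *
for a,b,z in(((37,17),(-40,-20),.105),((37,23),(-36,-20),.106),((37,30),(-30,-19),.108),((37,34),(-22,-18),.109),((37,36),(-15,-17),.110),((36,36),(-8,-17),.110),((36,36),(-2,-17),.110)): plan3(a,b,z)
"
```

```text
A [37. 17.] B [-40. -20.] gap 0.0854 psi 25.7 Afront 47.6 row [-0.011  0.001  0.002] turn 0.004 clo -1.01
A [37. 23.] B [-36. -20.] gap 0.0847 psi 30.5 Afront 48.2 row [-0.025  0.006  0.006] turn 0.031 clo -0.99
A [37. 30.] B [-30. -19.] gap 0.083 psi 36.2 Afront 48.7 row [-0.043  0.015  0.014] turn 0.062 clo -0.95
A [37. 34.] B [-22. -18.] gap 0.0786 psi 41.4 Afront 49.1 row [-0.056  0.028  0.018] turn 0.091 clo -0.85
A [37. 36.] B [-15. -17.] gap 0.0742 psi 45.5 Afront 49.4 row [-0.065  0.041  0.022] turn 0.114 clo -0.74
A [36. 36.] B [ -8. -17.] gap 0.0689 psi 50.3 Afront 48.6 row [-0.068  0.052  0.022] turn 0.141 clo -0.61
A [36. 36.] B [ -2. -17.] gap 0.0652 psi 54.4 Afront 48.7 row [-0.07   0.064  0.022] turn 0.163 clo -0.53
```

```bash
python3 -c "
from h import *
for a,b,z in(((37,22),(-39,-14),.105),((37,28),(-36,-10),.106),((37,30),(-28,-10),.107),((37,32),(-20,-9),.108),((37,34),(-12,-8),.109),((37,35),(-5,-8),.110),((36,36),(2,-8),.110)): plan3(a,b,z)
"
```

```text
A [37. 22.] B [-39. -14.] gap 0.0841 psi 25.3 Afront 47.6 row [-0.033 -0.002  0.002] turn 0.002 clo -0.98
A [37. 28.] B [-36. -10.] gap 0.0823 psi 27.5 Afront 47.8 row [-0.054 -0.     0.006] turn 0.014 clo -0.94
A [37. 30.] B [-28. -10.] gap 0.0763 psi 31.6 Afront 48.3 row [-0.062  0.015  0.01 ] turn 0.037 clo -0.79
A [37. 32.] B [-20.  -9.] gap 0.0702 psi 35.7 Afront 48.7 row [-0.071  0.029  0.014] turn 0.06 clo -0.65
A [37. 34.] B [-12.  -8.] gap 0.0645 psi 40.6 Afront 49.1 row [-0.08   0.044  0.018] turn 0.087 clo -0.51
A [37. 35.] B [-5. -8.] gap 0.0601 psi 45.7 Afront 49.4 row [-0.085  0.057  0.022] turn 0.115 clo -0.4
A [36. 36.] B [ 2. -8.] gap 0.0556 psi 52.3 Afront 48.7 row [-0.089  0.068  0.022] turn 0.152 clo -0.3
```

Run to B = −20, then check.

```bash
python3 -m jog '[[-0.033,-0.002,0.002,0,0,0.002,-0.98],[-0.054,0,0.004,0,0,0.014,-0.96],[-0.054,0,0.004,0,0,0.014,-0.94],[-0.058,0.008,0.006,0,0,0.025,-0.87],[-0.062,0.015,0.008,0,0,0.037,-0.8],[-0.066,0.022,0.01,0,0,0.048,-0.72],[-0.071,0.029,0.012,0,0,0.06,-0.65],[-0.071,0.029,0.012,0,0,0.06,-0.65]]'
cat >> h.py <<'E'
def asc2(fn,u0,u1,v0,v1,s=2):
    i=cv2.imread(f'pics/{fn}.png')[v0:v1,u0:u1];i=cv2.resize(i,((u1-u0)//s*1,(v1-v0)//(s+1)),interpolation=cv2.INTER_AREA);h=cv2.cvtColor(i,cv2.COLOR_BGR2HSV)
    for r in range(h.shape[0]): print(v0+r*(s+1),''.join('o' if (p[1]>110 and p[2]>45 and p[0]<20) else '#' if p[2]<32 else '=' if p[2]<55 else '+' if p[2]<80 else '-' if p[2]<120 else '.' for p in h[r]))
E
python3 -c "
from h import *
state();save('wrist','w15');save('side','s15')
asc2('w15',150,360,225,345,2)
asc('s15',240,296,184,214)
for a,b,z in(((37,34),(-12,-8),.109),((37,35),(-5,-8),.110),((36,36),(2,-8),.110)): plan3(a,b,z)
"
```

```text
clock: 17.52
tcp_pos: [0.5684, 0.1053, 0.1084]
tool_rot: [0.001, -0.407, 0.913, -0.0]
contact_force: [3.8, -4.0, 2.1]
finger_gap: 0.0705
t 17.525 tcp [0.5684 0.1053 0.1084] jaw [-0.743  0.669 -0.001] z [ 0.001  0.    -1.   ] F [ 3.8 -4.   2.1] gap 0.07053055862646361 q6 -2.228277320033155
225 .........................................................-..................-----------------------+=====
228 ..........................................................................------------------------+======
231 .......................................................-...............--------------------------========
234 .....................................................------.......-----------------------------+=========
237 ...................................................-+----------..-----------------------------+==========
240 ..................................................-=+----------------------------------------============
243 .................-...............................-=+----..--..-----------------------++++++==============
246 ................--------............
[... 5031 characters left out ...]
++--.---..............
208 ...............................-----....................
209 ........................................................
210 ........................................................
211 ........................................................
212 ........................................................
213 ........................................................
A [37. 34.] B [-12.  -8.] gap 0.0645 psi 40.6 Afront 49.1 row [-0.015  0.013  0.003] turn 0.027 clo -0.51
A [37. 35.] B [-5. -8.] gap 0.0601 psi 45.7 Afront 49.4 row [-0.02   0.026  0.007] turn 0.055 clo -0.4
A [36. 36.] B [ 2. -8.] gap 0.0556 psi 52.3 Afront 48.7 row [-0.025  0.037  0.007] turn 0.092 clo -0.3
```

The battery is gone from both views: between the fingers the sill is bare. I'll back off, let the flap shut, and lift away.

```bash
python3 -m jog '[[0,0,0,0,0,0,-0.65],[0,0,0,0,0,0,-0.65],[0.01,-0.047,0,0,0,0,-0.65],[0.025,-0.117,0,0,0,0,-0.65],[0.04,-0.188,0,0,0,0,-0.65],[0.055,-0.26,0,0,0,0,-0.65],[0.055,-0.26,0.1,0,0,0,-0.65],[0.055,-0.26,0.5,0,0,0,-0.65]]'
python3 -m jog '[[0,0,0.4,0,0,0,-0.65],[0,-0.4,0.7,0,0,0,-0.65],[0,-0.8,0.7,0,0,0,-0.65],[0,-0.8,0.7,0,0,0,-0.65],[0,-0.8,0.7,0,0,0,-0.65],[0,-0.8,0.7,0,0,0,-0.65]]'
python3 -c "
from h import *
state();save('wrist','w16');save('side','s16');save('top','t16')
a=cv2.imread('pics/side0.png').astype(int);b=cv2.imread('pics/s16.png').astype(int)
m=(np.abs(a-b).max(2)>45).astype(np.uint8)
for nm,(x,y) in dict(fresh=(354,336),alarm=(190,347),jbox=(270,345),bin=(268,135),yel=(296,297),grn=(249,293),batt=(270,209),flap=(262,185)).items(): print(nm,int(m[y-14:y+14,x-14:x+14].sum()))
asc2('s16',205,325,145,250,2)
asc2('t16',205,295,138,235,1)
"
```

```text
clock: 18.62
tcp_pos: [0.5793, 0.0387, 0.1936]
tool_rot: [-0.003, -0.406, 0.914, 0.001]
contact_force: [0.9, -0.0, 0.6]
finger_gap: 0.0703
clock: 19.38
tcp_pos: [0.5815, -0.1636, 0.3718]
tool_rot: [0.001, -0.405, 0.914, -0.001]
contact_force: [-0.4, 0.9, -0.7]
finger_gap: 0.0707
t 19.375 tcp [ 0.5815 -0.1636  0.3718] jaw [-0.74   0.672 -0.002] z [ 0.002 -0.001 -1.   ] F [-0.4  0.9 -0.7] gap 0.07070213787734825 q6 -2.680669949642108
fresh 0
alarm 0
jbox 0
bin 406
yel 0
grn 0
batt 577
flap 418
145 ..............-++.....--+=+.=####=================###=......
148 ...............-+-.....+=##=########==+++++++==######+......
151 ...............--+-..-=##==##########################-......
154 .................--.-################################-......
157 ....................-################################-......
160 ....................-###############################=.......
163 .....................#######=#######################+.......
166 .-...................#######-=######################-.......
169 .-...................#######+=######################-.......
172 .--...........
[... 5531 characters left out ...]
...................................
220 -------------.......................-++---.------...---...................................
222 --------------.......................++--.................................................
224 --------------.........................................-..................................
226 ......--------.........................-------.....----...................................
228 ........-------.................-------------......---....................................
230 .......--------.....--------------------------...-..-.....................................
232 ......-----------------------------------------------.....................................
```

```bash
python3 -c "
from h import *
a=cv2.imread('pics/top0.png');b=cv2.imread('pics/t16.png')
g=lambda i:cv2.cvtColor(i,cv2.COLOR_BGR2GRAY).astype(int)
for v in(155,170,215): print(v,g(a)[v,222:270].tolist(),'\n   ',g(b)[v,222:270].tolist())
d=np.abs(a.astype(int)-b).max(2)>40
for nm,(x,y) in dict(batt=(270,182),bin=(146,172),jbox=(362,198),alarm=(354,255),fresh=(357,139),yel=(320,175),grn=(313,209)).items(): print(nm,int(d[y-13:y+13,x-13:x+13].sum()))
o=ctrl.get_obs();print(o['clock'],o['contact_force'])
"
```

```text
155 [175, 175, 175, 173, 175, 163, 116, 79, 81, 128, 155, 157, 157, 159, 157, 155, 154, 153, 154, 156, 157, 157, 156, 157, 155, 157, 156, 147, 137, 160, 175, 174, 175, 174, 174, 175, 175, 175, 173, 175, 174, 175, 175, 176, 175, 174, 176, 175] 
    [193, 194, 194, 193, 194, 180, 128, 87, 90, 142, 171, 172, 172, 173, 173, 172, 171, 170, 171, 173, 174, 175, 175, 173, 172, 172, 145, 116, 124, 142, 149, 148, 148, 148, 147, 149, 149, 149, 149, 147, 145, 148, 149, 147, 146, 145, 145, 147]
170 [175, 175, 176, 176, 175, 174, 175, 175, 159, 112, 82, 83, 134, 161, 161, 159, 160, 126, 82, 77, 78, 77, 79, 79, 77, 130, 158, 158, 159, 159, 147, 142, 162, 174, 175, 175, 175, 175, 175, 175, 174, 176, 174, 175, 175, 174, 174, 174] 
    [194, 193, 194, 193, 192, 194, 192, 193, 175, 123, 91, 90, 147, 179, 176, 177, 177, 139, 90, 84, 84, 86, 87, 76, 65, 96, 114, 115, 116, 116, 118, 126, 141, 150, 149, 150, 148, 148, 149, 151, 149, 151, 149, 147, 149, 150, 147, 148]
215 [173, 174, 174, 175, 173, 174, 174, 174, 174, 173, 175, 175, 175, 175, 175, 174, 175, 134, 79, 82, 99, 143, 164, 165, 166, 165, 164, 161, 162, 162, 163, 164, 163, 162, 162, 162, 162, 164, 164, 145, 154, 172, 176, 175, 174, 174, 175, 175] 
    [193, 192, 194, 194, 192, 192, 193, 192, 192, 193, 193, 187, 181, 182, 182, 182, 184, 140, 79, 70, 76, 105, 119, 120, 119, 119, 119, 153, 178, 179, 179, 179, 180, 179, 179, 178, 179, 179, 180, 160, 169, 190, 193, 192, 190, 167, 149, 151]
batt 390
bin 0
jbox 84
alarm 0
fresh 0
yel 0
grn 0
19.525 [-0.03659051 -1.1339719  -0.07856815]
```

```bash
python3 -c "
from h import *
print(ctrl.job_done());state()"
```

```text
the job is handed in; nothing more can be done
None
the job is handed in; nothing more can be done
```

The battery is in the collection box. One finger held the flap open while the other pushed the battery off the sill. I handed the job in at about 19.5 s of the 42 s allowed.

**What happened**
- **First push:** it did not drop the battery. The battery turned until its terminal end pointed into the mouth, and the pushing finger slid past its side.
- **Second push:** keeping the flap held, I drew the pushing finger back, slid both fingers sideways and pushed the battery from behind until it dropped. I held the flap for two more control steps, then backed off and let it spring shut. The battery was never gripped or lifted.

**Last checks**
- **Sill and drop:** the wrist and top views show the sill bare where the battery lay. I did not positively identify the battery inside the box.
- **Flap:** it is shut. In the top view its lower edge and hinge line are at the same pixels as at the start.
- **Robot:** it is clear of everything, and the measured force is about 1 N, which is noise level.
- **Other things on the bench:** these look unmoved.
    - The junction box differed slightly in the top view but not in the side view, so I took that as the arm's shadow.
    - The parts bin differed in the side view, where the arm is in the way, but not in the top view.

**Disagreed with the description**
- **Fingertips:** with the gripper open they are about 37 mm behind the reported TCP, not 13 mm. I found this by touching one fingertip down on the sill, which reached about 43 N. The torque reading suggests it was the fingertip that touched, not the gripper's body.
- **Flap opening:** I measured about 0.5 rad in the wrist view before the first push. I pushed it further after that but did not measure it again.

The 12 pictures ran out before the second push, so all later checks were numeric or on text renderings of the images.

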